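# Show the mould maker the broken tile and its mould

### The job

One of the tiles has come out with a corner broken off, and the mould maker wants to see which one and what it was pressed in. Point straight down at the middle of the tile with the missing corner, fingertips two to four centimetres above it, and stay there for two to three seconds; then point in the same way at the middle of the plaster mould with the square recess, stay there two to three seconds as well, and finish with the hand still pointing at it. Touch nothing at all, and do not lower the hand over the other tiles or the other mould, so that nobody is misled.

Things in the scene. Friction and masses are not known exactly. Their poses are not given: they have to be found in the camera images.
- broken_tile: the square tile with a missing corner: 80 x 80 mm; the corner at its own +x +y is cut off obliquely, 30 mm along each side. 12 mm thick plus 2 mm of raised pattern (top 14 mm above the table), biscuit-fired red clay, lying face up, loose on the table. Origin: centre of the underside; z up. The middle of the square is straight above the origin.
- broken_tile_mid (a point): the middle of the top of the broken tile, 14 mm above its underside; the place to point at; z up
- square_tile: whole square tile of the same clay, 80 x 80 mm, with all four corners: not to be pointed at. 12 mm thick plus 2 mm of raised pattern (top 14 mm above the table), biscuit-fired red clay, lying face up, loose on the table. Origin: centre of the underside; z up. 
- round_tile: whole round tile of the same clay, 80 mm across: not to be pointed at. 12 mm thick plus 2 mm of raised pattern (top 14 mm above the table), biscuit-fired red clay, lying face up, loose on the table. Origin: centre of the underside; z up. 
- square_mould: white plaster press mould, a block 120 x 120 x 35 mm, fixed, with a square recess 84 x 84 mm and 14 mm deep in its top. Origin: centre of the underside, on the table; z up
- square_mould_mid (a point): the middle of the square mould at the level of its rim, 35 mm above the table (over the recess); the place to point at; z up
- round_mould: white plaster press mould of the same block size, 120 x 120 x 35 mm, fixed, with a round recess 84 mm across and 14 mm deep: not to be pointed at. Origin: centre of the underside; z up
- brush_pot: bystander: white pot 76 mm across and 90 mm high holding brushes, 195 mm high in all, loose at the left side; origin: centre of the underside
- glaze_jar: bystander: jar 68 mm across, 90 mm high, loose at the right side; origin: centre of the underside
- flat_brush: bystander: brush lying at the far right, loose, its length along its x axis
- square_tile_mid (a point): the middle of the top of the whole square tile, 14 mm above its underside; keep away from here
- round_tile_mid (a point): the middle of the top of the round tile, 14 mm above its underside; keep away from here
- round_mould_mid (a point): the middle of the top of the round mould at the level of its rim, 35 mm above the table; keep away from here
Not all that is in view belongs to the job. What is shaped like the square_mould but pink, purple or red is not meant.

How it is judged (in metres and radians):
On the way, in this order (a step that is already met when the one before it is completed fails the run):
1. pointing down at the middle of the broken tile, for 1.5 s (horizontal distance between the grasp point and broken_tile_mid below 0.03 m and z of the grasp point in the frame of broken_tile_mid below 0.085 m and angle between the grasp point's own z axis and vertical above 2.53 rad), for 1.5 s.
2. pointing down at the middle of the square mould, for 1.5 s (horizontal distance between the grasp point and square_mould_mid below 0.03 m and z of the grasp point in the frame of square_mould_mid below 0.085 m and angle between the grasp point's own z axis and vertical above 2.53 rad), for 1.5 s.
At the end, for the whole second after the job is handed in: The hand still points down (tool within 35 degrees of straight down) at the square mould: TCP within 30 mm sideways of its middle and less than 85 mm above its rim (fingertips less than about 66 mm); all tiles, pot, jar and brush within 6 mm of where they started (all of step 2 and distance of each of broken_tile, square_tile, round_tile, brush_pot, glaze_jar, flat_brush from where it was at the start of the episode below 0.006 m); the robot touches nothing.
It fails at once if the hand or arm touches anything (contact force between any of the fingers, the arm and anything else above 0.3 N).
It fails at once if a tile is lifted (height (world z) of any of broken_tile, square_tile, round_tile above 0.01 m).
It fails at once if the hand is lowered over a wrong tile or the wrong mould (TCP within 30 mm sideways of its middle and less than 85 mm above its top) ((horizontal distance between the grasp point and square_tile_mid below 0.03 m and z of the grasp point in the frame of square_tile_mid below 0.085 m) or (horizontal distance between the grasp point and round_tile_mid below 0.03 m and z of the grasp point in the frame of round_tile_mid below 0.085 m) or (horizontal distance between the grasp point and round_mould_mid below 0.03 m and z of the grasp point in the frame of round_mould_mid below 0.085 m)).
It also fails if it takes over 43 s, if anything falls off the work surface, if the arm or the gripper's body presses on something with over 40 N, if the wrist force passes 120 N, or if a joint passes its speed limit or range.

### The arm

A 6-joint arm with a two-finger parallel gripper is mounted at the origin on the work surface. World frame = base frame: x ahead of the robot, y to its left, z up, the work surface at z = 0. Lengths are in mm, angles in rad, forces in N, time in s.
With the tool pointing down it reaches from about 275 to 725 mm from the base axis. Payload 15.9 kg.
Tool frame: the origin (TCP) lies between the finger pads, 19 mm behind the fingertips; this is the grasp point; z points along the fingers, x is the direction in which the jaws open and shut, and the axes are right-handed (so a half turn about z gives the same grasp; the last joint's range is limited). The gripper opens to 85 mm and grips with 20 to 120 N. Pads are 22 mm wide; open, the fingers measure 114 mm over their backs; the gripper's body (76 mm by 85 mm) begins 54 mm behind the grasp point. The pads swing forward as they close: fully open they stand 13 mm farther back than shut.
Start: joints at [-1.108, 0.213, -0.034, 1.323, 0, 1.571], TCP at [223.22, -447.391, 250.006] pointing down, gripper open.
Joint ranges: [-2.98, 2.98], [-0.74, 1.72], [-1.14, 1.35], [-2.1, 2.04], [-1.57, 1.44], [-3.14, 3.14]. Speed limits (rad/s): [1.89, 1.89, 2.39, 2.57, 3.14, 3.14].

### API

Orientations are given as a rotation vector (axis times angle).
In Python, from cell import * gives the robot as it stands.
- The arm moves only by the shell command python3 -m jog 'ROWS'. ROWS is JSON, a list of rows, each a list of 7 numbers: the shift along the tool's x, y, z in mm, then the turn, a rotation vector about the tool's x, y, z in rad, then the gripper's target within -1 to 1 (shut at 1, half-way at 0, fully open at -1). A call has 1 to 20 rows; each row is the pose to reach, as a shift and turn from the pose commanded when the call began, along the tool's axes at that moment; what a row does not reach only later rows make up. A row lasts 1/10 s, in which the tool goes at most 50 mm and 8.59 degrees, less where a joint would pass 70% of its speed; a pose out of reach is approached as far as the arm can. A call with a gripper value outside its range is refused whole. The fingers move at their own pace and stop on an object; the grip force is fixed at half the most. Time passes only in rows, so rows that repeat a pose let the fingers close. It gives the time, the measured TCP pose, the force and the opening at its end, in the units of the state.
- get_obs(): the state, without advancing time (a new reading comes with each control period).
- read_camera(name): name is "side" or "top"; returns the picture (400x640x3 uint8, red, green, blue); there is no depth.
- get_calibration(name): a dict with "vfov" (degrees; the focal length in pixels is half the picture's height over the tangent of half this angle, whatever the lens; pixels are square), "cx", "cy" (the principal point, pixels), "pose" (4x4, takes a point from camera to world coordinates). Camera axes: x right, y down, z forward; pixel columns grow to the right and rows downward; lengths in mm; the calibration is good to about 2 mm. A picture is of the moment at which its call begins. get_calibration takes no time and is no camera call.
- hand_in(): hands the job in, once; it reports no verdict.
The state is a dict: "time_s": time; "joint_positions": joint angles; "dq": joint speeds; "effort": joint torques, N m; "tool_pos": TCP position; "ee_rot": TCP orientation; "contact_force": force on the tool from outside, world axes, zero at the start; "wrist_torque": the same for the moment, N m; "opening": finger opening in mm.
Only numpy, scipy, OpenCV 4.12 (cv2) and the standard library are available. Lean on these libraries where they do the work, as an engineer would, in place of code of your own. Each camera call takes 0.05 s, during which the arm holds its last target. There are 200 camera calls.

## Working session

There is one attempt and no reset: what is moved stays moved. The work goes in short steps, Python scripts to look and compute and a shell command to move; the robot and the scene stay as the last step left them, time stands still between calls to the robot, and variables do not carry over. Pictures are saved under pics/ and viewed, about 8 in all and at most 12, crops included, and the job is handed in when it is done.

```bash
mkdir -p pics
python3 - <<'E'
from cell import *
import cv2,numpy as np
for n in("top","side"):
    cv2.imwrite(f"pics/{n}1.png",read_camera(n)[:,:,::-1]); c=get_calibration(n); print(n,c["vfov"],c["cx"],c["cy"],np.round(c["pose"],3).tolist(), [k for k in c])
o=get_obs();print(o["time_s"],o["tool_pos"],o["ee_rot"],o["opening"])
E
```

```text
top 48.290557130468926 313.1873737993157 199.06083014547303 [[-0.026, -0.981, 0.192, 173.723], [-1.0, 0.025, -0.008, -72.124], [0.003, -0.192, -0.981, 1682.778], [0.0, 0.0, 0.0, 1.0]] ['vfov', 'cx', 'cy', 'pose']
side 50.32845108173177 319.96140018117353 197.42338296052458 [[0.979, -0.133, 0.151, 267.242], [-0.201, -0.608, 0.768, -1095.506], [-0.01, -0.782, -0.623, 884.248], [0.0, 0.0, 0.0, 1.0]] ['vfov', 'cx', 'cy', 'pose']
0.1 [ 223.09635605 -447.15614482  249.58430161] [-2.67123748e+00  1.65253970e+00  1.27403507e-03] 85.75083657626298
```

View pics/top1.png

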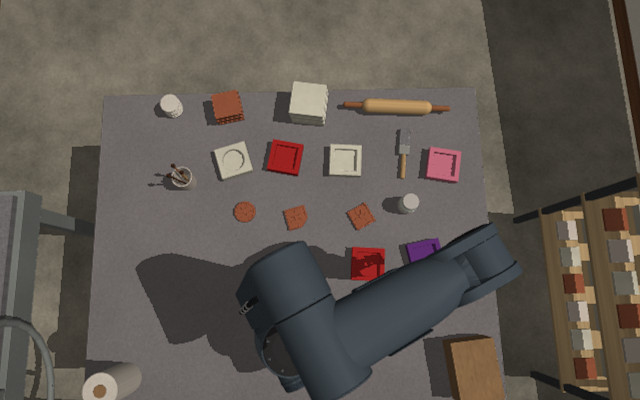

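View pics/side1.png

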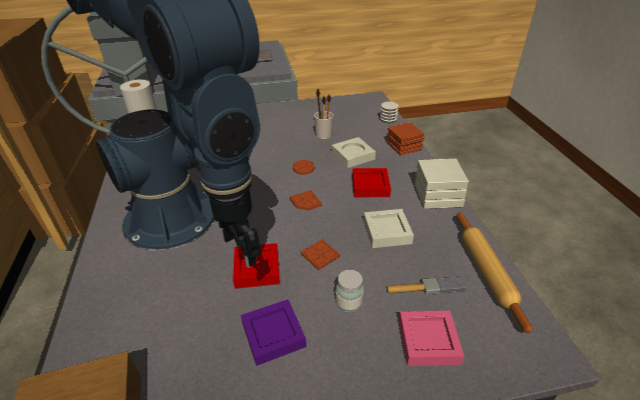

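Top view: the round tile is at (245,212), and the two square-ish tiles at (296,217) and (361,216). The white moulds are at (233,160), round, and (346,160), square. The red, pink and purple moulds are decoys. I'll enlarge the tiles and white moulds.

Run:
```python
import cv2,numpy as np
t=cv2.imread("pics/top1.png");s=cv2.imread("pics/side1.png")
r=lambda a:cv2.resize(a,None,fx=5,fy=5,interpolation=cv2.INTER_CUBIC)
cv2.imwrite("pics/ctop.png",r(t[135:235,250:390])[:, :])
cv2.imwrite("pics/cside.png",r(s[180:280,280:420]))
```

```text
(no output)
```

View pics/ctop.png

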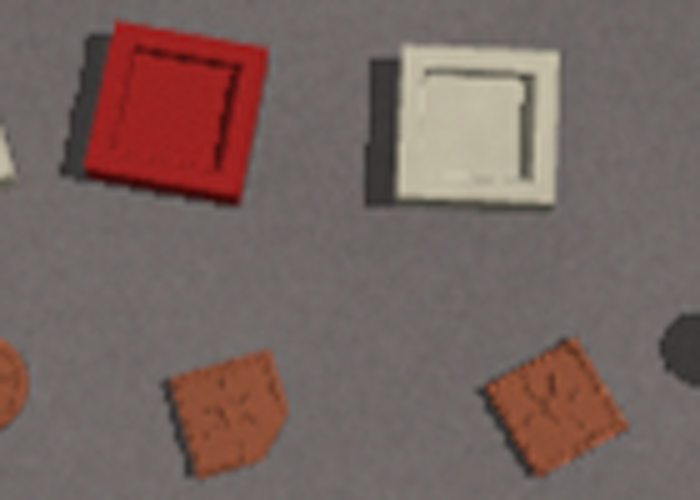

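View pics/cside.png

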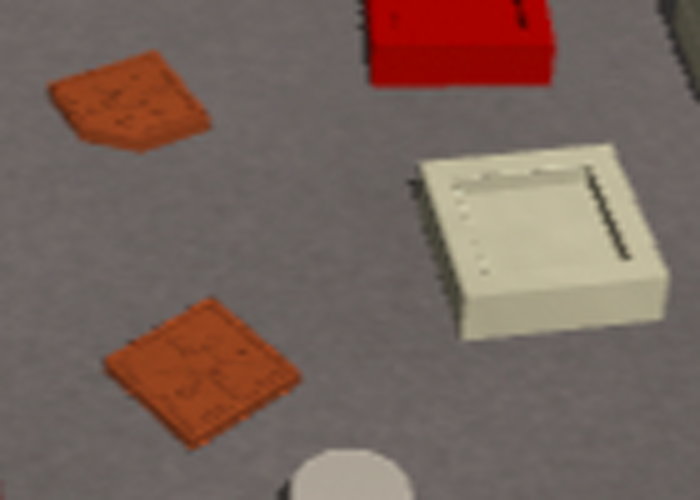

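Confirmed in both cameras. The broken tile is at top (296,217) / side (306,201), with one corner cut. The tile at top (361,216) has all four corners. The white square-recess mould is at top (346,160) / side (388,228).

```bash
cat > h.py <<'E'
from cell import *
import numpy as np
def ray(n,u,v):
    c=get_calibration(n);P=np.array(c["pose"]);f=200/np.tan(np.radians(c["vfov"]/2))
    return P[:3,3],P[:3,:3]@np.array([(u-c["cx"])/f,(v-c["cy"])/f,1])
def at(n,u,v,z):
    o,d=ray(n,u,v);return (o+d*(z-o[2])/d[2]).round(1)
def tri(a,b):
    (o,d),(p,e)=ray("top",*a),ray("side",*b);s=np.linalg.lstsq(np.c_[d,-e],p-o,rcond=None)[0]
    A,B=o+s[0]*d,p+s[1]*e;return ((A+B)/2).round(1),np.linalg.norm(A-B).round(1)
E
python3 - <<'E'
from h import *
T=lambda x,y:(250+x/5-.4,135+y/5-.4);S=lambda x,y:(280+x/5-.4,180+y/5-.4)
def diag(p):
    a,b,c,d=[np.array(q,float) for q in p];s=np.linalg.solve(np.c_[c-a,b-d],b-a);return a+s[0]*(c-a)
def rep(k,n,pts,z):
    w=[at(n,*p,z) for p in pts];print(k,n,"sides",[np.linalg.norm(w[i]-w[i-1]).round() for i in range(len(w))],"mid",np.mean(w,0).round(1))
rt=[(403,45),(560,52),(555,207),(397,202)];rs=[(420,162),(612,145),(668,270),(462,298)]
rep("mould","top",[T(*p) for p in rt],35);rep("mould","side",[S(*p) for p in rs],35)
print(tri(T(*diag(rt)),S(*diag(rs))))
rep("broken corners","top",[T(*p) for p in[(165,380),(272,350),(195,478)]][1:],14)
rep("broken","side",[S(48,88),S(212,125)],14)
print(tri(T(233,414),S(130,106)))
sq=[(483,388),(575,338),(630,425),(540,478)];rep("whole","top",[T(*p) for p in sq],14)
for k,a,b,z in[("round",(245,212),(303,167),14),("rmould",(233,160),(353,152),35),("jar",(409,203),(350,278),90),("pot",(181,177),(323,117),90),("redmould",(286,157),(372,182),35),("handle?",(308,103),(441,165),110)]:print(k,at("top",*a,z),at("side",*b,z),tri(a,b))
o=get_obs();from scipy.spatial.transform import Rotation as R
print(R.from_rotvec(o["ee_rot"]).as_matrix().round(3).tolist(),o["time_s"])
E
```

```text
mould top sides [np.float64(125.0), np.float64(121.0), np.float64(123.0), np.float64(120.0)] mid [ 645.3 -212.    35. ]
mould side sides [np.float64(120.0), np.float64(121.0), np.float64(113.0), np.float64(123.0)] mid [ 645.6 -210.4   35. ]
(array([ 645.4, -212.4,   37. ]), np.float64(1.9))
broken corners top sides [np.float64(114.0), np.float64(114.0)] mid [430.8 -19.4  14. ]
broken side sides [np.float64(115.0), np.float64(115.0)] mid [428.8 -30.   14. ]
(array([431.5, -18.6,   4.9]), np.float64(0.8))
whole top sides [np.float64(80.0), np.float64(81.0), np.float64(78.0), np.float64(80.0)] mid [ 429.4 -264.1   14. ]
round [456.2 174.6  14. ] [454.3 163.4  14. ] (array([456.9, 175.8,   5.5]), np.float64(1.5))
rmould [655.5 217.9  35. ] [647.  189.5  35. ] (array([659. , 221.8,  14.1]), np.float64(5.0))
jar [ 461. -432.   90.] [ 468.1 -438.3   90. ] (array([ 465.8, -433.7,   84.1]), np.float64(7.4))
pot [579.6 398.4  90. ] [573.9 378.2  90. ] (array([580.8, 402.2,  77.4]), np.float64(3.9))
redmould [662.2  15.   35. ] [660.5  -4.4  35. ] (array([667.4,  15.8,  19.2]), np.float64(0.8))
handle? [848.  -74.5 110. ] [868.9 -60.2 110. ] (array([851.7, -76.3, 120.4]), np.float64(15.4))
[[0.446, -0.895, -0.0], [-0.895, -0.446, 0.001], [-0.001, -0.0, -1.0]] 0.1
```

The target mould is at about (645,-212), and both cameras agree on it. The broken tile is at about (430,-19…-30), and the cameras differ by 10 mm there, well inside the 30 mm tolerance. I'll go to (430,-22) at height 250, shutting and turning the gripper on the way.

```bash
python3 -m jog '[[-8,-10,0,0,0,-0.02,1],[-20,-25,0,0,0,-0.06,1],[-36,-46,0,0,0,-0.12,1],[-53,-68,0,0,0,-0.18,1],[-70,-90,0,0,0,-0.24,1],[-87,-112,0,0,0,-0.3,1],[-104,-134,0,0,0,-0.36,1],[-121,-156,0,0,0,-0.42,1],[-138,-178,0,0,0,-0.48,1],[-155,-200,0,0,0,-0.54,1],[-172,-222,0,0,0,-0.6,1],[-189,-244,0,0,0,-0.66,1],[-206,-266,0,0,0,-0.72,1],[-223,-288,0,0,0,-0.78,1],[-240,-311,0,0,0,-0.84,1],[-257,-334,0,0,0,-0.9,1],[-272,-354,0,0,0,-0.95,1],[-282,-367,0,0,0,-1,1],[-288,-375,0,0,0,-1,1],[-288,-375,0,0,0,-1,1]]'
python3 - <<'E'
from h import *
from scipy.spatial.transform import Rotation as R
import cv2
o=get_obs();M=R.from_rotvec(o["ee_rot"]).as_matrix();print(o["time_s"],o["tool_pos"],M.round(3).tolist(),o["opening"],o["contact_force"])
for n in("top","side"):cv2.imwrite(f"pics/{n}2.png",read_camera(n)[:,:,::-1])
def proj(n,p):
    c=get_calibration(n);P=np.array(c["pose"]);f=200/np.tan(np.radians(c["vfov"]/2));q=P[:3,:3].T@(np.array(p)-P[:3,3]);return (q[:2]/q[2]*f+[c["cx"],c["cy"]]).round(1)
t=o["tool_pos"]+19*M[:,2];print("tip expected",proj("side",t),proj("top",t))
im=cv2.imread("pics/side2.png");cv2.imwrite("pics/cs2.png",cv2.resize(im[90:250,230:430],None,fx=4,fy=3.5*8/7,interpolation=cv2.INTER_CUBIC)[:600])
E
```

```text
time_s: 2.1
tool_pos: [430.1, -21.3, 249.8]
ee_rot: [-3.137, 0.169, 0.001]
contact_force: [0.2, -0.4, 0.7]
opening: 0.3
2.1 [430.12484473 -21.32472506 249.83396887] [[0.994, -0.107, -0.0], [-0.107, -0.994, 0.0], [-0.0, -0.0, -1.0]] 0.3224561373968466 [ 0.2322895  -0.36442127  0.74414755]
tip expected [303.  141.9] [294.6 207.6]
```

View pics/cs2.png

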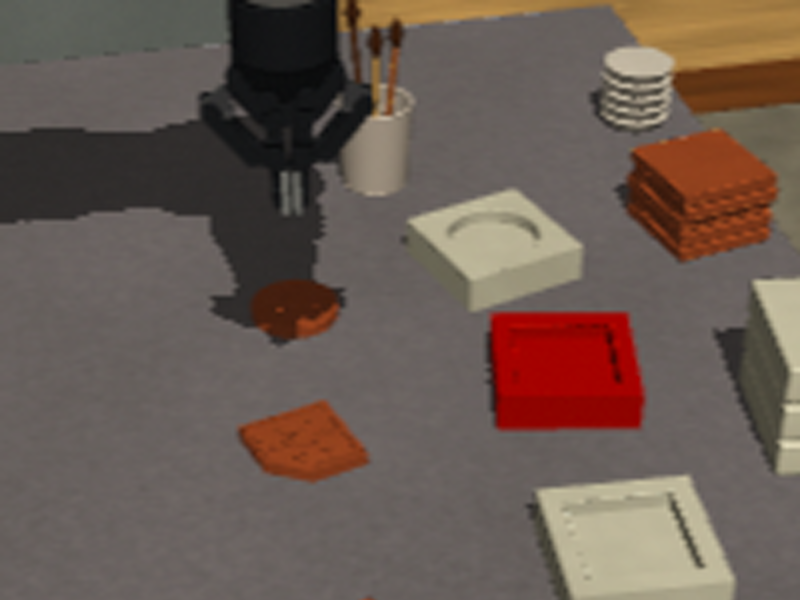

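The shut fingertips show at side pixel (302.5,143) against a predicted (303,142), so the calibration holds. The tile is below, nothing is touched and the way down is clear. I'll descend to TCP z=63 (fingertips about 30 mm above) and leave the rest of the dwell for after a look.

```bash
python3 -m jog '[[0,0,8,0,0,0,1],[0,0,22,0,0,0,1],[0,0,42,0,0,0,1],[0,0,62,0,0,0,1],[0,0,82,0,0,0,1],[0,0,102,0,0,0,1],[0,0,122,0,0,0,1],[0,0,142,0,0,0,1],[0,0,158,0,0,0,1],[0,0,171,0,0,0,1],[0,0,180,0,0,0,1],[0,0,185,0,0,0,1],[0,0,187,0,0,0,1],[0,0,187,0,0,0,1]]'
python3 - <<'E'
from h import *
import cv2
cv2.imwrite("pics/cs3.png",cv2.resize(read_camera("side")[120:240,240:380,::-1],None,fx=5,fy=5,interpolation=cv2.INTER_CUBIC))
E
```

```text
time_s: 3.6
tool_pos: [430.3, -22.4, 63.1]
ee_rot: [3.137, -0.17, 0.0]
contact_force: [-0.7, 0.1, 0.5]
opening: -0.0
```

View pics/cs3.png

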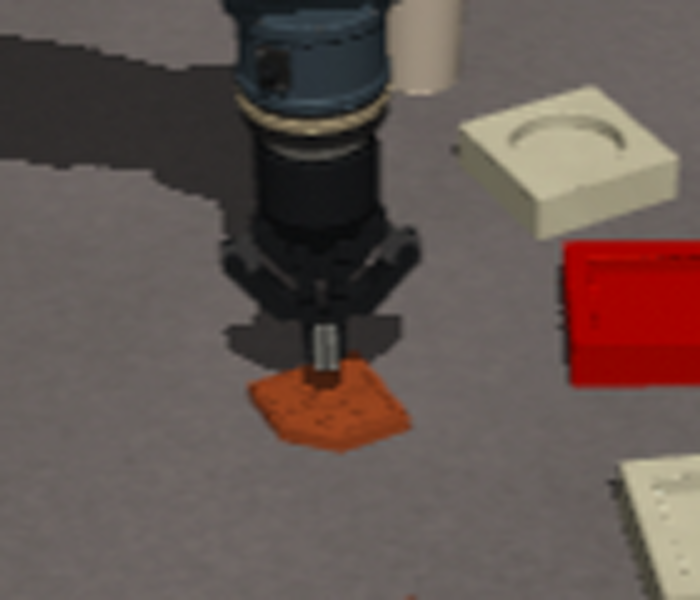

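The fingertips are at crop (325,370) and the tile middle at (330,404). The 7 px gap matches 30 mm straight above the middle. I'll hold here, then lift and travel to the mould at TCP z of about 200.

```bash
python3 -m jog '[[0,0,0,0,0,0,1],[0,0,0,0,0,0,1],[0,0,0,0,0,0,1],[0,0,0,0,0,0,1],[0,0,0,0,0,0,1],[0,0,0,0,0,0,1],[0,0,0,0,0,0,1],[0,0,0,0,0,0,1],[0,0,0,0,0,0,1],[0,0,0,0,0,0,1],[0,0,0,0,0,0,1],[0,0,0,0,0,0,1],[0,0,0,0,0,0,1],[0,0,0,0,0,0,1],[0,0,0,0,0,0,1],[0,0,0,0,0,0,1],[0,0,0,0,0,0,1],[0,0,0,0,0,0,1],[0,0,0,0,0,0,1],[0,0,0,0,0,0,1]]' && python3 -m jog '[[0,0,-10,0,0,0,1],[0,0,-30,0,0,0,1],[0,0,-55,0,0,0,1],[0,0,-80,0,0,0,1],[4,3,-105,0,0,0,1],[14,10,-125,0,0,0,1],[30,21,-135,0,0,0,1],[50,35,-137,0,0,0,1],[70,50,-137,0,0,0,1],[90,64,-137,0,0,0,1],[110,78,-137,0,0,0,1],[130,92,-137,0,0,0,1],[150,106,-137,0,0,0,1],[170,120,-137,0,0,0,1],[190,135,-137,0,0,0,1],[208,147,-137,0,0,0,1],[222,157,-137,0,0,0,1],[231,164,-137,0,0,0,1],[234,166,-137,0,0,0,1],[234,166,-137,0,0,0,1]]'
```

```text
time_s: 5.65
tool_pos: [430.2, -22.3, 63.0]
ee_rot: [3.137, -0.17, 0.0]
contact_force: [0.2, 0.2, 0.7]
opening: -0.1
time_s: 7.65
tool_pos: [644.9, -212.6, 200.2]
ee_rot: [-3.137, 0.17, 0.0]
contact_force: [-1.0, -0.1, 0.3]
opening: -0.2
```

Now I'll descend 116 mm to TCP z=84, then look.

```bash
python3 -m jog '[[0,0,8,0,0,0,1],[0,0,22,0,0,0,1],[0,0,40,0,0,0,1],[0,0,58,0,0,0,1],[0,0,76,0,0,0,1],[0,0,92,0,0,0,1],[0,0,104,0,0,0,1],[0,0,112,0,0,0,1],[0,0,116,0,0,0,1],[0,0,116,0,0,0,1]]'
python3 - <<'E'
from h import *
import cv2
a=read_camera("side")[120:280,250:450,::-1]
cv2.imwrite("pics/cs4.png",cv2.resize(a,None,fx=3.7,fy=3.7,interpolation=cv2.INTER_CUBIC))
E
```

```text
time_s: 8.65
tool_pos: [644.8, -212.4, 83.9]
ee_rot: [-3.137, 0.169, 0.0]
contact_force: [-0.2, 0.3, 0.4]
opening: 0.1
```

View pics/cs4.png

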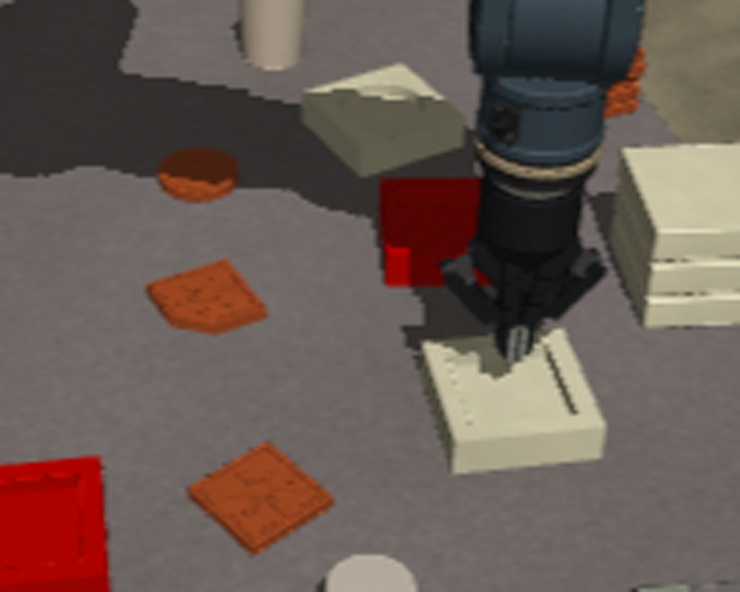

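The fingertips are at crop (515,362) and the rim middle at about (513,387). The 6.8 px gap again matches 30 mm above the middle. I'll hold for 2 s and hand in.

```bash
python3 -m jog '[[0,0,0,0,0,0,1],[0,0,0,0,0,0,1],[0,0,0,0,0,0,1],[0,0,0,0,0,0,1],[0,0,0,0,0,0,1],[0,0,0,0,0,0,1],[0,0,0,0,0,0,1],[0,0,0,0,0,0,1],[0,0,0,0,0,0,1],[0,0,0,0,0,0,1],[0,0,0,0,0,0,1],[0,0,0,0,0,0,1],[0,0,0,0,0,0,1],[0,0,0,0,0,0,1],[0,0,0,0,0,0,1],[0,0,0,0,0,0,1],[0,0,0,0,0,0,1],[0,0,0,0,0,0,1],[0,0,0,0,0,0,1],[0,0,0,0,0,0,1]]' && python3 -c "
from cell import *
print(hand_in())"
```

```text
time_s: 10.7
tool_pos: [644.9, -212.5, 84.0]
ee_rot: [3.137, -0.17, -0.0]
contact_force: [-0.0, 0.2, -0.4]
opening: -0.1
the job is handed in; nothing more can be done
None
```

I pointed at the tile with the missing corner and then at the white mould with the square recess. I handed the job in at about 10.7 s, with the hand still over the mould.

| Target | TCP position (mm) | Fingertips above | Held for |
|---|---|---|---|
| Broken tile | (430, -22, 63) | about 30 mm | about 2.2 s |
| Square mould | (645, -212, 84) | about 30 mm above the rim | about 2.1 s before hand-in |

**Position checks:** At both stops the side camera showed the shut fingertips over the middle of the target, at the expected height. For the mould's middle, the two cameras agreed within 2 mm. For the tile's middle they disagreed by about 10 mm in y, most likely because I misread pixels near the tile's lower edge. I aimed between the two readings, which is well inside the 30 mm tolerance.

**Contact and neighbours:** Force readings stayed at noise level, up to about 1 N. That is above the 0.3 N contact limit, so the readings alone can't rule out a light touch, but the pictures show clear gaps. Nothing looked moved in the last picture, but I did not measure it. The planned path came down over no other tile or mould.

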